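Lock a pressure transmitter onto the test stand

TASK

Lift the transmitter with its camlock coupling straight up off its light parking holder, keeping the holder standing where it is, and push the coupling fully home onto the leaning grooved adaptor of the test stand while both of its cam arms are still up. Then swing the two cam arms fully down, one after the other, and leave the transmitter locked on the stand without moving the other things on the bench.

Things in the scene. Friction and masses are not known exactly. Their poses are not given: they have to be found in the camera images.
- coupling: Transmitter with camlock coupling, 126 mm tall, about 0.5 kg. Origin: centre of the mouth's lower rim; z up its axis. Aluminium cup 62 mm across from z = 0 to 70 mm, open below (bore 42.4 mm, 58 mm deep), then a white plastic cylinder 40 mm across from z = 70 to 126 mm: grip here. A steel cam arm on its +y side (a) and -y side (b). Any turn about its axis fits the adaptor.
- cam_a (a joint): Hinge of cam arm a, axis parallel to the coupling's x. 0 = fully up (arm points outwards and 55 degrees towards the coupling's +z); grows as its outer end swings outwards and down; 1.745 rad (stop) = fully down (45 degrees towards -z). Stiff, about 0.12 N m, stays where left. The cam on its inner end enters the adaptor's groove as it comes down; it jams if the coupling is not home.
- cam_b (a joint): The same for cam arm b.
- cam_a_pivot (a point): Pivot of cam arm a: in the coupling's frame y = +28.4 mm, z = 24 mm.
- cam_b_pivot (a point): Pivot of cam arm b: in the coupling's frame y = -28.4 mm, z = 24 mm.
- cam_a_end (a point): Point in the outer end of cam arm a, mid-thickness, 70 mm from its pivot. The arm is a steel bar 78 mm long from the pivot, 16 mm wide (26 mm wide over its last 22 mm), 7 mm thick.
- cam_b_end (a point): The same for cam arm b.
- adaptor: Grooved metal adaptor, fixed to the stand, leaning 25 degrees. z: along its axis, outwards and up; it leans towards its -x side. Origin on the axis at the top of the stand's block. 34 mm thick up to z = 40 mm, then 40 mm; groove 28 mm thick from z = 72 to 94 mm; lip 40 mm thick to z = 108 mm, tapering to 28 mm at the tip, z = 115 mm.
- adaptor_home (a point): Point on the adaptor's axis at its z = 62 mm, where the origin of the coupling lies when it is fully home.
- seal (a joint): Black rubber seal sleeve, 58 mm diameter and 20 mm tall, sliding on the adaptor. 0 = up (its top at adaptor z = 76 mm); grows as it is pushed down the adaptor; 0.014 m (stop) = fully down (top at z = 62 mm). It drags: about 16 N along the axis to move it, stays where it is left. The coupling's rim must push it all the way down.
- stand: Test stand, dark steel block 170 x 100 x 50 mm, fixed to the bench. Origin on the bench; the block reaches from x = -10 to 160 mm and y = -50 to 50 mm, with a brass nipple to x = 175 mm; the adaptor starts at x = 90 mm, z = 50 mm and leans towards -x.
- holder: Light loose plastic parking holder, 0.18 kg: disc 110 mm diameter, 12 mm thick, with an upright post of 37 mm diameter whose top is at 57 mm. Origin: centre of the underside. The coupling stands over the post with its rim on the disc.
- sensor: Bystander: white standing sensor with blue ring, 56 mm diameter, 135 mm tall. Origin: centre of the underside.
- gauge: Bystander: flat round display housing, 84 mm diameter, 38 mm tall. Origin: centre of the underside.
- driver: Bystander: loose screwdriver, 160 mm, lying along its x. Origin on the bench near its middle.
Not all that is in view belongs to the job. Of the things that look like the stand, the larger one is meant. Leave any pink look-alike of the holder alone.

How it is judged:
By the outcome, as a careful person would: the job done as asked, in the order asked, and still so for the second after the job is handed in, with the robot touching nothing.
It also fails if it takes over 59 s, if anything falls off the work surface, if the arm or the gripper's body presses on something with over 40 N, if the wrist force passes 120 N, or if a joint passes its speed limit or range.

ROBOT

A 6-joint arm with a two-finger parallel gripper is mounted at the origin on the work surface. World frame = base frame: x ahead of the robot, y to its left, z up, the work surface at z = 0. Lengths are in m, angles in degrees, forces in N, time in s.
With the tool pointing down it reaches from about 0.35 to 0.875 m from the base axis. Payload 4.2 kg.
Tool frame: the origin (TCP) lies midway between the tips of the shut fingers; the grasp point (between the pads) lies 19 mm behind it; z points along the fingers, y is the line along which they close (so a half turn about z gives the same grasp; the last joint's range is limited). The gripper opens to 87 mm and grips with 3 to 60 N. Pads are 19 mm wide; open, the fingers measure 117 mm over their backs; the gripper's body (75 mm by 190 mm) begins 51 mm behind the grasp point.
Start: joints at [86.207, 22.042, 0.453, 0, -68.411, -14.817], TCP at [0.199, 0.592, 0.223] pointing down, gripper open.
Joint ranges: [-179.83, 179.83], [-69.29, 118.12], [-61.27, 80.66], [-181.25, 117.63], [-171.15, -9.14], [-177.46, 177.46]. Speed limits (degrees/s): [159.86, 159.86, 180, 180, 180, 180].

INTERFACE

Orientations are given as a 3x3 rotation matrix whose columns are the frame's x, y, z axes.
In Python, from station import r, cams gives the robot as it stands.
- The arm moves only by the tool play_rows, never from a script. Its argument "commands" is text: rows parted by semicolons, each of 6 numbers parted by spaces: the shift along the world's x, y, z normalised to -1 to 1, where 1 is 30 mm, then the turn, a rotation vector about the world's x, y, z normalised to -1 to 1, where 1 is 0.15 rad. A call has 1 to 20 rows; each row shifts and turns the commanded pose from where the row before left it; what a row does not reach is not made up. A row lasts 1/10 s, in which the tool goes at most 50 mm and 8.59 degrees, less where a joint would pass 70% of its speed; a pose out of reach is approached as far as the arm can. A call with a number of a shift or a turn outside -1 to 1 is refused whole. A call with a gripper value outside its range is refused whole. "grip" is the finger opening in mm, from 0 to 87, set as the call begins (left out, the last holds). The fingers move at their own pace and stop on an object; the grip force is fixed at half the most. Time passes only in rows, so rows that do not move let the fingers close. It gives the time, the measured TCP pose, the force, the opening and the grip force at its end, in the units of the state.
- r.sense(): the state, without advancing time (a new reading comes with each control period).
- cams.capture(name): name is "side" or "top" or "wrist"; returns (picture, depth): 400x640x3 uint8, blue, green, red; 400x640 float32, m along the optical axis (not along the pixel's ray), 0 where there is no reading.
- cams.camera_info(name): a dict with "mtx" (3x3 intrinsics, pixels), "R" (3x3) and "t" (3): a world point X has camera coordinates R X + t. Camera axes: x right, y down, z forward; pixel columns grow to the right and rows downward; lengths in m; the calibration is good to about 2 mm. A picture is of the moment at which its call begins: read the wrist's pose just before it. camera_info takes no time and is no camera call; for the wrist camera it gives the pose at the moment of the call.
- r.finish_job(): hands the job in; it is judged then, once.
The state is a dict: "time_s": time; "joints": joint angles; "joint_velocities": joint speeds; "effort": joint torques, N m; "tcp_pos": TCP position; "ee_rot": TCP orientation; "wrist_force": force on the tool from outside, world axes, zero at the start; "moment": the same for the moment, N m; "gripper_width": opening from 0.0 (shut) to 1.0 (fully open); "gripper_force": force on a finger pad.
Only numpy, scipy, OpenCV 4.12 (cv2) and the standard library are available. Lean on these libraries where they do the work, as an engineer would, in place of code of your own. Each camera call takes 0.05 s, during which the arm holds its last target. There are 200 camera calls.

## Working session

There is one attempt and no reset: what is moved stays moved. The work goes in short steps, Python scripts to look and compute and a tool call to move; the robot and the scene stay as the last step left them, time stands still between calls to the robot, and variables do not carry over. Pictures are saved under pics/ and viewed, at most 10 in all, crops included, and the job is handed in when it is done.

Besides the shell and the picture viewer there is one more tool, called as name(argument=value, ...), one argument or row to a line, values as JSON. play_rows: Moves the arm, as the interface text tells. Scaled input: -1 to 1 covers 30 mm each way for a shift and 0.15 rad each way for a turn. Its arguments: {"type":"object","properties":{"commands":{"type":"string"},"grip":{"type":"number"}},"required":["commands"]}

```bash
mkdir -p pics; ls; python3 - <<'E'
from station import r,cams
import cv2,numpy as np
for n in ("side","top"):
    p,d=cams.capture(n); cv2.imwrite(f"pics/{n}0.png",p); np.save(f"pics/{n}0.npy",d)
    i=cams.camera_info(n); np.savez(f"pics/{n}_info.npz",**{k:np.array(i[k]) for k in("mtx","R","t")})
    print(n,i, (d>0).mean())
print(r.sense())
E
```

```text
pics
side {'mtx': array([[511.28188508,   0.        , 320.00867199],
       [  0.        , 511.28188508, 205.55206221],
       [  0.        ,   0.        ,   1.        ]]), 'R': array([[ 0.93646306, -0.35075634,  0.00262997],
       [-0.25308194, -0.68084159, -0.68731671],
       [ 0.24287129,  0.64298112, -0.7263531 ]]), 't': array([-0.53785808,  0.21312803,  1.24593101])} 0.9956328125
top {'mtx': array([[395.51026071,   0.        , 324.78748364],
       [  0.        , 395.51026071, 198.30219153],
       [  0.        ,   0.        ,   1.        ]]), 'R': array([[ 2.78954793e-02, -9.99594304e-01,  5.75070101e-03],
       [-9.81887430e-01, -2.84789533e-02, -1.87312640e-01],
       [ 1.87400421e-01, -4.21365163e-04, -9.82283515e-01]]), 't': array([-0.02395095,  0.56728733,  1.04764124])} 0.99605078125
{'time_s': 0.1, 'joints': array([ 8.62072777e+01,  2.20853972e+01,  3.92025667e-01, -2.34800646e-02,
       -6.84132234e+01, -1.48126801e+01]), 'joint_velocities': array([-0.00549201, -0.09106807,  0.15622803, -0.00658926, -0.02788704,
       -0.10306251]), 'effort': array([-5.79954522e-04, -3.91689599e+01,  1.87937075e+01,  4.23194066e+00,
        1.34883638e-02, -7.85251177e-05]), 'tcp_pos': array([0.19926834, 0.59184267, 0.22161404]), 'ee_rot': array([[ 9.47690131e-01, -3.19191420e-01, -5.03287068e-04],
       [-3.19191799e-01, -9.47688368e-01, -1.83112146e-03],
       [ 1.07518959e-04,  1.89598084e-03, -9.99998197e-01]]), 'wrist_force': array([-0.322764  , -0.34472944, -0.19275163]), 'moment': array([-0.00243298, -0.02640055,  0.00748084]), 'gripper_force': 0.0, 'gripper_width': 0.9968128218471582}
```

View pics/side0.png

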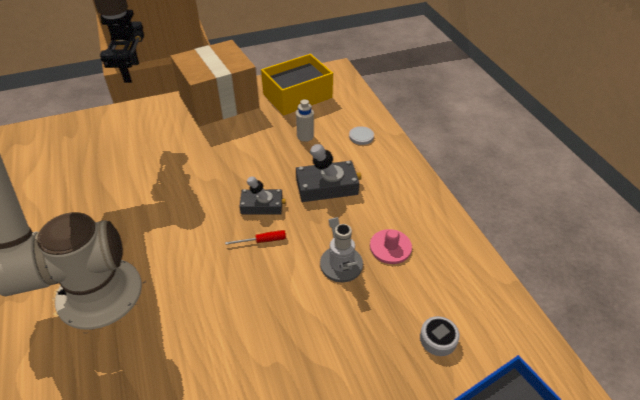

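View pics/top0.png

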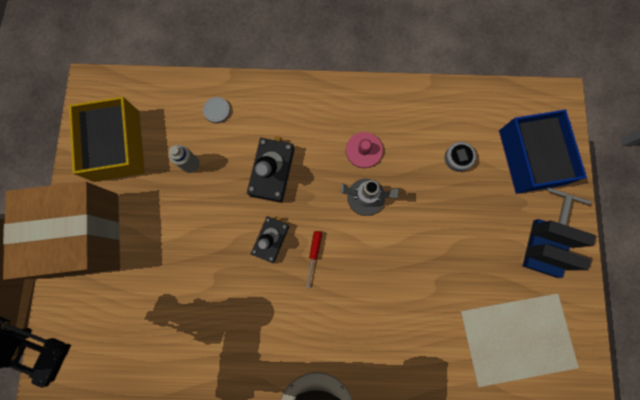

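```bash
cat > h.py <<'E'
import numpy as np,cv2
def cloud(d,i):
    K,R,t=i["mtx"],i["R"],i["t"]
    v,u=np.mgrid[0:d.shape[0],0:d.shape[1]]
    c=np.stack([(u-K[0,2])/K[0,0]*d,(v-K[1,2])/K[1,1]*d,d],-1)
    X=(c-t)@R; X[d<=0]=np.nan
    return X
def proj(P,i):
    c=np.atleast_2d(P)@np.array(i["R"]).T+i["t"]; p=c@np.array(i["mtx"]).T
    return p[:,:2]/p[:,2:]
def ray(uv,i,z):
    d=np.linalg.inv(i["mtx"])@[uv[0],uv[1],1]; o=-i["R"].T@i["t"]; w=i["R"].T@d
    return o+w*(z-o[2])/w[2]
E
python3 - <<'E'
from h import *
for n,box in (("top",{"coup":(335,410,172,218),"stand":(245,300,130,205),"small":(245,295,212,266)}),("side",{"coup":(315,370,212,282),"stand":(290,366,140,203)})):
    p=cv2.imread(f"pics/{n}0.png"); d=np.load(f"pics/{n}0.npy"); i=dict(np.load(f"pics/{n}_info.npz"))
    X=cloud(d,i)
    for b,(u0,u1,v0,v1) in box.items():
        x=X[v0:v1,u0:u1].reshape(-1,3); x=x[~np.isnan(x[:,0])]
        print(n,b,"zmax",x[:,2].max().round(4), np.histogram(x[:,2],bins=np.arange(-.01,.2,.01))[0])
        if b=="coup":
            for lo,hi in((.006,.018),(.05,.075),(.13,.15),(.075,.088)):
                s=x[(x[:,2]>lo)&(x[:,2]<hi)]; 
                if len(s)>5:
                    c,rad=cv2.minEnclosingCircle(s[:,:2].astype(np.float32)); print(" z",lo,hi,len(s),s.mean(0).round(4),"circ",np.round(c,4),round(rad,4),s.min(0).round(4),s.max(0).round(4))
        else:
            s=x[(x[:,2]>.044)&(x[:,2]<.056)]; print(" top face",cv2.minAreaRect((s[:,:2]*1000).astype(np.float32)),s[:,2].mean())
            for lo in np.arange(.06,.17,.01):
                s=x[(x[:,2]>lo)&(x[:,2]<lo+.01)]
                if len(s): print("  ",round(lo,2),len(s),s.mean(0).round(4),np.ptp(s,0).round(3))
    big=cv2.resize(p[125:285,225:425] if n=="top" else p[130:290,230:430],None,fx=4,fy=4,interpolation=cv2.INTER_CUBIC)[:600]
    cv2.imwrite(f"pics/{n}_big.png",big[:, :800])
a=cv2.imread("pics/top_big.png"); b=cv2.imread("pics/side_big.png")
cv2.imwrite("pics/both.png",np.vstack([cv2.resize(a,(400,300)),cv2.resize(b,(400,300))]))
E
```

```text
top coup zmax 0.142 [1304 1028  336   15   19   46   50   55   90  180   86   18   11   14
  143   40    0    0    0    0]
 z 0.006 0.018 494 [ 0.5716 -0.1209  0.011 ] circ [ 0.5845 -0.1263] 0.0552 [ 0.5301 -0.1797  0.006 ] [ 0.6375 -0.0718  0.0172]
 z 0.05 0.075 127 [ 0.5771 -0.1243  0.0628] circ [ 0.5814 -0.1262] 0.056 [ 0.554  -0.1816  0.0503] [ 0.5955 -0.0709  0.0749]
 z 0.13 0.15 183 [ 0.5834 -0.1254  0.138 ] circ [ 0.5842 -0.1261] 0.0203 [ 0.5647 -0.1449  0.1301] [ 0.6043 -0.1063  0.142 ]
 z 0.075 0.088 224 [ 0.5772 -0.1236  0.0814] circ [ 0.5821 -0.1268] 0.0668 [ 0.554  -0.1919  0.0753] [ 0.6138 -0.0617  0.088 ]
top stand zmax 0.1621 [1134  758   43   52   69  973  681    9    0    0    1   18   51  110
   14   62  127    5    0    0]
 top face ((651.5345458984375, 151.22067260742188), (100.28536224365234, 170.61795043945312), 80.17274475097656) 0.0494961069378569
   0.06 9 [0.6797 0.1402 0.0612] [0.046 0.047 0.004]
   0.09 1 [0.6275 0.1286 0.0988] [0. 0. 0.]
   0.1 18 [0.6173 0.1441 0.1069] [0.037 0.036 0.007]
   0.11 51 [0.6322 0.1377 0.115 ] [0.05  0.056 0.01 ]
   0.12 110 
[... 1556 characters left out ...]
23438, 148.84976196289062), (104.31312561035156, 170.3137664794922), 80.49671173095703) 0.05026600263923763
   0.06 60 [0.6631 0.1372 0.0639] [0.061 0.054 0.01 ]
   0.07 24 [0.6584 0.1367 0.0756] [0.031 0.018 0.009]
   0.08 30 [0.6516 0.1365 0.0845] [0.038 0.017 0.009]
   0.09 23 [0.6487 0.1365 0.0946] [0.053 0.021 0.009]
   0.1 46 [0.6256 0.1371 0.1069] [0.048 0.044 0.01 ]
   0.11 78 [0.6327 0.1354 0.1148] [0.056 0.042 0.01 ]
   0.12 102 [0.6461 0.141  0.125 ] [0.046 0.05  0.01 ]
   0.13 34 [0.6297 0.1423 0.1343] [0.053 0.028 0.01 ]
   0.14 52 [0.6214 0.1435 0.1457] [0.04  0.032 0.01 ]
   0.15 91 [0.6242 0.1509 0.1546] [0.034 0.037 0.01 ]
   0.16 7 [0.6291 0.1506 0.1612] [0.009 0.021 0.002]
```

View pics/side_big.png

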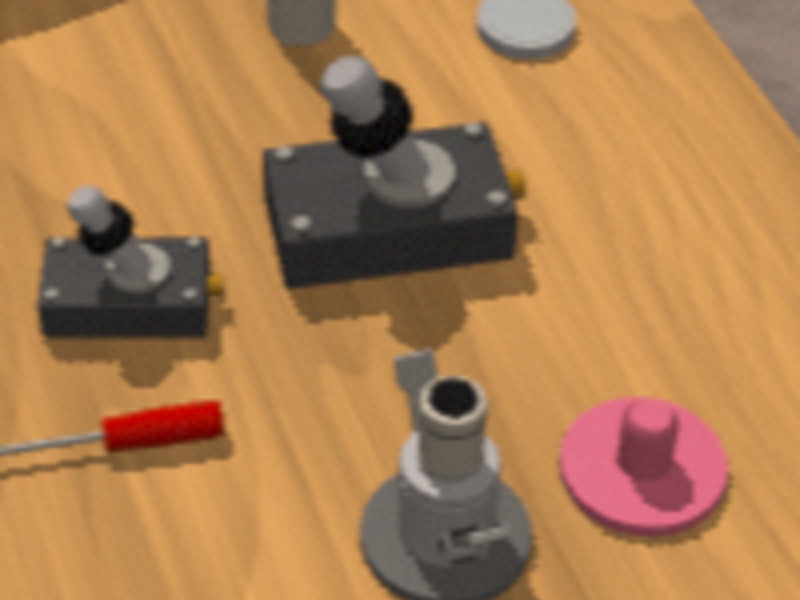

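```bash
python3 - <<'E'
from h import *
for n in("top","side"):
    d=np.load(f"pics/{n}0.npy"); i=dict(np.load(f"pics/{n}_info.npz"))
    X=cloud(d,i).reshape(-1,3); X=X[~np.isnan(X[:,0])]
    c=np.array([.584,-.1268]); r=np.hypot(*(X[:,:2]-c).T)
    for s in(1,-1):
        a=X[(r>.045)&(r<.09)&(X[:,2]>.055)&((X[:,1]-c[1])*s>0)]
        m=a.mean(0); print(n,s,len(a),m.round(4),"ang",np.degrees(np.arctan2(*(s*(m[:2]-c))[::-1])).round(1),a.min(0).round(3),a.max(0).round(3))
    # adaptor axis: expected line, residuals of points close to it
    b=np.array([.6668,.1475,.05]); u=np.array([-.4165,.0719,.9063])
    w=X-b; t=w@u; q=w-np.outer(t,u); rr=np.linalg.norm(q,axis=1)
    e2=np.cross([0,0,1],u); e2/=np.linalg.norm(e2); e1=np.cross(e2,u)
    for lo,hi in((.05,.08),(.08,.094),(.095,.107),(.113,.118)):
        k=(t>lo)&(t<hi)&(rr<.04); print("  ",lo,k.sum(),"e1",np.percentile(q[k]@e1,[2,50,98]).round(4),"e2",np.percentile(q[k]@e2,[2,50,98]).round(4),"t",t[k].mean().round(4))
    print(e1,e2)
    for nm,zlo in (("sensor",.1),):
        pass
E
```

```text
top 1 90 [ 0.588  -0.0635  0.0857] ang 86.4 [ 0.576 -0.082  0.061] [ 0.601 -0.05   0.101]
top -1 104 [ 0.5799 -0.1878  0.0857] ang 86.2 [ 0.567 -0.201  0.06 ] [ 0.593 -0.171  0.101]
   0.05 186 e1 [-0.0278 -0.0124  0.0268] e2 [-0.0259  0.0112  0.0269] t 0.0739
   0.08 5 e1 [-0.0182 -0.0173 -0.0134] e2 [-0.0065  0.0061  0.012 ] t 0.0931
   0.095 20 e1 [-0.0192 -0.0087  0.0157] e2 [-0.0077  0.0142  0.0186] t 0.1012
   0.113 99 e1 [-0.0144 -0.0006  0.0137] e2 [-0.0147 -0.0012  0.0133] t 0.1149
[-0.89309029  0.15417333 -0.42266045] [-0.17011291 -0.98542458  0.        ]
side 1 112 [ 0.5878 -0.0624  0.0893] ang 86.6 [ 0.576 -0.08   0.061] [ 0.603 -0.048  0.102]
side -1 44 [ 0.5783 -0.1951  0.0929] ang 85.2 [ 0.567 -0.204  0.058] [ 0.592 -0.171  0.104]
   0.05 219 e1 [-0.0288 -0.0062  0.0246] e2 [-0.0123  0.0168  0.0292] t 0.0721
   0.08 29 e1 [-0.0186 -0.0023  0.0178] e2 [-0.004   0.0131  0.0179] t 0.0848
   0.095 51 e1 [-0.0207 -0.0041  0.0163] e2 [0.0033 0.0149 0.0208] t 0.1012
   0.113 61 e1 [-0.015  -0.001   0.0132] e2 [-0.0142  0.0011  0.0168] t 0.1149
[-0.89309029  0.15417333 -0.42266045] [-0.17011291 -0.98542458  0.        ]
```

play_rows(
  commands="0 0 1 0 0 0;0 0 1 0 0 0;0.5 -0.85 0.5 0 0 -1;0.5 -0.85 0.5 0 0 -1;0.5 -0.85 0.5 0 0 -1;0.5 -0.85 0 0 0 -1;0.5 -0.85 0 0 0 -1;0.5 -0.85 0 0 0 -1;0.5 -0.85 0 0 0 -1;0.5 -0.85 0 0 0 -1;0.5 -0.85 0 0 0 0;0.5 -0.85 0 0 0 0;0.5 -0.85 0 0 0 0;0.5 -0.85 0 0 0 0",
  grip=87,
)

```text
time_s: 1.5
tcp_pos: [0.3796, 0.285, 0.3272]
ee_rot: [[0.046, -0.999, -0.001], [-0.999, -0.046, -0.0], [0.0, 0.001, -1.0]]
wrist_force: [0.7, 0.1, -0.3]
gripper_width: 0.999
gripper_force: 0.0
```

play_rows(
  commands="0.485 -0.98 0 0 0 -0.75;0.485 -0.98 0 0 0 0;0.485 -0.98 0 0 0 0;0.485 -0.98 0 0 0 0;0.485 -0.98 0 0 0 0;0.485 -0.98 0 0 0 0;0.485 -0.98 0 0 0 0;0.485 -0.98 0 0 0 0;0.485 -0.98 0 0 0 0;0.485 -0.98 0 0 0 0;0.485 -0.98 0 0 0 0;0.485 -0.98 0 0 0 0;0.485 -0.98 0 0 0 0;0.485 -0.98 0 0 0 0;0 0 -0.5 0 0 0;0 0 -0.5 0 0 0;0 0 0 0 0 0;0 0 0 0 0 0",
)

```text
time_s: 3.3
tcp_pos: [0.5831, -0.1254, 0.2975]
ee_rot: [[-0.066, -0.998, -0.001], [-0.998, 0.066, -0.0], [0.001, 0.001, -1.0]]
wrist_force: [1.7, -0.9, 0.0]
gripper_width: 1.0
gripper_force: 0.0
```

```bash
python3 - <<'E'
from station import r,cams
from h import *
s=r.sense(); print(s["tcp_pos"],s["ee_rot"].round(4).tolist(),s["joints"].round(1))
i=cams.camera_info("wrist"); p,d=cams.capture("wrist"); cv2.imwrite("pics/w1.png",p); np.savez("pics/w1.npz",d=d,**{k:np.array(i[k]) for k in("mtx","R","t")})
X=cloud(d,i).reshape(-1,3); X=X[(~np.isnan(X[:,0]))&(np.hypot(X[:,0]-.5835,X[:,1]+.1265)<.1)]
for lo,hi in((.006,.018),(.078,.086),(.132,.145)):
    q=X[(X[:,2]>lo)&(X[:,2]<hi)]
    if len(q)>9: print(lo,len(q),q.mean(0).round(4),cv2.minEnclosingCircle(q[:,:2].astype(np.float32)))
rr=X[:,:2]-[.5835,-.1265]; rad=np.hypot(*rr.T)
for g in(1,-1):
    a=X[(rad>.045)&(X[:,2]>.05)&(rr[:,1]*g>0)]; m=a.mean(0) if len(a) else 0; print(g,len(a),m)
E
```

```text
[ 0.58305748 -0.12537077  0.29746923] [[-0.0663, -0.9978, -0.0009], [-0.9978, 0.0663, -0.0005], [0.0005, 0.0008, -1.0]] [  3.4  16.9   3.6   0.  -76.7  -7.2]
0.006 2225 [ 0.5926 -0.1357  0.0106] ((0.6071845293045044, -0.12551990151405334), 0.07733327895402908)
0.078 891 [ 0.584  -0.135   0.0809] ((0.5849334001541138, -0.12679210305213928), 0.06397441774606705)
0.132 1072 [ 0.5845 -0.1283  0.1373] ((0.5845693349838257, -0.12714125216007233), 0.020110012963414192)
1 2498 [ 0.55826988 -0.10751142  0.30840814]
-1 54080 [ 0.58293486 -0.15331816  0.38767774]
```

View pics/w1.png

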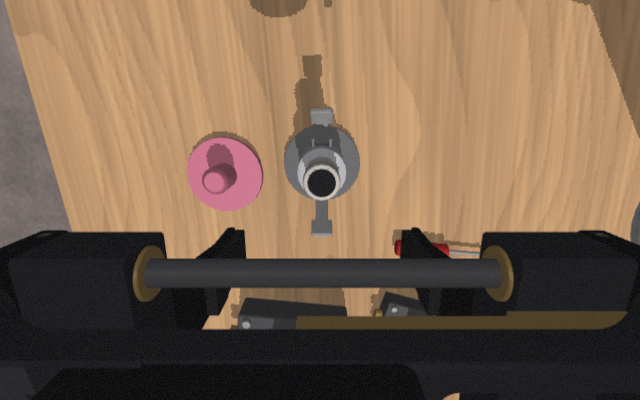

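play_rows(
  commands="0.04 -0.05 -0.9 0 0 0;0 0 -0.9 0 0 0;0 0 -0.9 0 0 0;0 0 -0.9 0 0 0;0 0 -0.9 0 0 0;0 0 -0.9 0 0 0;0 0 -0.9 0 0 0;0 0 -0.5 0 0 0;0 0 0 0 0 0;0 0 0 0 0 0;0 0 0 0 0 0",
)

```text
time_s: 4.45
tcp_pos: [0.5857, -0.1267, 0.0954]
ee_rot: [[-0.066, -0.998, 0.003], [-0.998, 0.066, -0.0], [-0.0, -0.003, -1.0]]
wrist_force: [0.6, -0.4, -0.1]
gripper_width: 0.998
gripper_force: 0.0
```

play_rows(
  commands="0 0 0 0 0 0;0 0 0 0 0 0;0 0 0 0 0 0;0 0 0 0 0 0;0 0 0 0 0 0;0 0 0 0 0 0;0 0 0 0 0 0;0 0 0 0 0 0",
  grip=30,
)

```text
time_s: 5.25
tcp_pos: [0.5844, -0.1268, 0.0935]
ee_rot: [[-0.066, -0.998, 0.0], [-0.998, 0.066, -0.0], [0.0, -0.0, -1.0]]
wrist_force: [0.7, -0.6, -0.5]
gripper_width: 0.452
gripper_force: 30.0
```

play_rows(
  commands="0 0 0.2 0 0 0;0 0 0.3 0 0 0;0 0 0.3 0 0 0;0 0 0.3 0 0 0;0 0 0.3 0 0 0;0 0 0.3 0 0 0;0 0 0.4 0 0 0;0 0 0.5 0 0 0;0 0 0.6 0 0 0;0 0 0.7 0 0 0;0 0 0.8 0 0 0;0 0 0.8 0 0 0;0 0 0.8 0 0 0;0 0 0.8 0 0 0;0 0 0 0 0 0;0 0 0 0 0 0",
)

```text
time_s: 6.85
tcp_pos: [0.5838, -0.1264, 0.3063]
ee_rot: [[-0.067, -0.998, -0.0], [-0.998, 0.067, 0.001], [-0.001, 0.0, -1.0]]
wrist_force: [-1.0, -0.4, -7.8]
gripper_width: 0.456
gripper_force: 30.0
```

```bash
python3 - <<'E'
from station import r,cams
from h import *
s=r.sense(); print(s["tcp_pos"],s["ee_rot"].round(4).tolist(),s["joints"].round(1),s["wrist_force"],s["moment"])
p,d=cams.capture("side"); cv2.imwrite("pics/s2.png",cv2.resize(p[60:300,200:460],None,fx=2.5,fy=2.5))
i=cams.camera_info("side"); X=cloud(d,i).reshape(-1,3)
q=X[(np.hypot(X[:,0]-.584,X[:,1]+.127)<.058)&(X[:,2]>.007)&(X[:,2]<.017)]; print(cv2.minEnclosingCircle(q[:,:2].astype(np.float32)))
b=np.array([.6668,.1475,.05]); u=np.array([-.4165,.0719,.9063])
# goal: coupling x along stand x(-9.8deg yaw, tilted), tool z=-u
h=np.array([np.cos(np.radians(-9.8)),np.sin(np.radians(-9.8)),0]); y=np.cross(u,h); y/=np.linalg.norm(y); x=np.cross(y,u)
R=np.column_stack([-y,-x,-u])   # tool x=-coupling y, tool y=-coupling x
from scipy.spatial.transform import Rotation as Ro
print("R",R.round(3).tolist(),"rotvec/.15",((Ro.from_matrix(R)*Ro.from_matrix(s["ee_rot"]).inv()).as_rotvec()/.15).round(3))
for z in(62,76,85,115,135,160): # coupling origin at adaptor z -> TCP
    P=b+u*(z+81.5)/1000; print(z,P.round(4),((P-s["tcp_pos"])/.03).round(2))
E
```

```text
[ 0.58384053 -0.12644812  0.30630807] [[-0.0667, -0.9978, -0.0], [-0.9978, 0.0667, 0.0012], [-0.0012, 0.0001, -1.0]] [  3.3  16.8   4.7  -0.1 -77.9  -7.1] [-1.00196719 -0.42651481 -7.83665503] [ 0.13542625  0.06822102 -0.0554845 ]
((0.5857816934585571, -0.1271151304244995), 0.056548431515693665)
R [[-0.17, -0.893, 0.416], [-0.985, 0.154, -0.072], [-0.0, -0.423, -0.906]] rotvec/.15 [-0.353 -2.89  -0.686]
62 [0.607  0.1578 0.1801] [ 0.77  9.48 -4.21]
76 [0.6012 0.1588 0.1927] [ 0.58  9.51 -3.79]
85 [0.5975 0.1595 0.2009] [ 0.45  9.53 -3.51]
115 [0.585  0.1616 0.2281] [ 0.04  9.6  -2.61]
135 [0.5766 0.1631 0.2462] [-0.24  9.65 -2.  ]
160 [0.5662 0.1649 0.2689] [-0.59  9.71 -1.25]
```

View pics/s2.png

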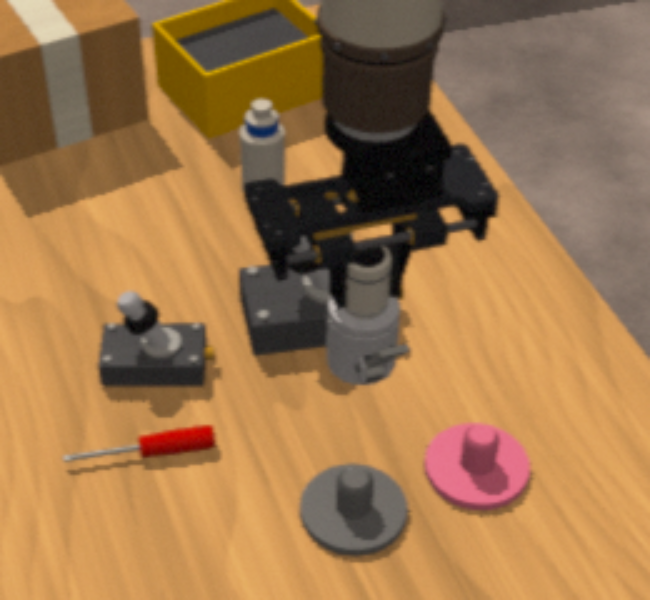

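play_rows(
  commands="-0.05 0.4 0 0 0 0;-0.05 0.7 0 -0.06 -0.48 -0.115;-0.05 0.9 0 -0.06 -0.48 -0.115;-0.05 0.9 0 -0.06 -0.48 -0.115;-0.05 0.9 0 -0.06 -0.48 -0.115;-0.05 0.9 0 -0.06 -0.48 -0.115;-0.05 0.9 0 -0.06 -0.48 -0.115;-0.05 0.9 0 0 0 0;-0.05 0.9 0 0 0 0;-0.05 0.9 0 0 0 0;-0.05 0.7 0 0 0 0;-0.04 0.4 -0.25 0 0 0;0 0.21 -0.5 0 0 0;0 0 -0.5 0 0 0;0 0 0 0 0 0;0 0 0 0 0 0;0 0 0 0 0 0;0 0 0 0 0 0",
)

```text
time_s: 8.7
tcp_pos: [0.5669, 0.1617, 0.27]
ee_rot: [[-0.171, -0.893, 0.416], [-0.985, 0.155, -0.073], [0.001, -0.423, -0.906]]
wrist_force: [0.7, -0.8, -6.0]
gripper_width: 0.451
gripper_force: 30.0
```

```bash
cat > m.py <<'E'
from station import r,cams
from h import *
from scipy.spatial.transform import Rotation as Ro
b=np.array([.6668,.1475,.05]); u=np.array([-.4165,.0719,.9063]);u/=np.linalg.norm(u)
h=np.array([np.cos(np.radians(-9.8)),np.sin(np.radians(-9.8)),0]); y=np.cross(u,h); y/=np.linalg.norm(y); x=np.cross(y,u)
R=np.column_stack([-y,-x,-u])
E
cat > look.py <<'E'
from m import *
import sys
s=r.sense(); T=s["tcp_pos"]; print(s["joints"].round(1),s["wrist_force"].round(1))
print("rot left/.15",((Ro.from_matrix(R)*Ro.from_matrix(s["ee_rot"]).inv()).as_rotvec()/.15).round(3))
w=T-b; print("tcp along axis",(w@u).round(4),"off x,y",(w@x).round(4),(w@y).round(4))
for n in("side","top"):
    p,d=cams.capture(n); cv2.imwrite(f"pics/{sys.argv[1]}_{n}.png",p); i=cams.camera_info(n); np.savez(f"pics/{sys.argv[1]}_{n}.npz",d=d,**{k:np.array(i[k]) for k in("mtx","R","t")})
    X=cloud(d,i).reshape(-1,3)
    w=X-b; t=w@u; qx,qy=w@x,w@y; rr=np.hypot(qx,qy)
    t0=w[0]@u*0+(T-b)@u-.0815
    for lo,hi in((t0+.003,t0+.067),):   # coupling cup surface seen
        k=(t>lo)&(t<hi)&(rr<.04); print(n,"cup",k.sum())
        if k.sum()>20:
            A=np.column_stack([2*qx[k],2*qy[k]]); # circle of known radius 31: refine
            from scipy.optimize import least_squares
            f=least_squares(lambda c:np.hypot(qx[k]-c[0],qy[k]-c[1])-.031,[0,0],loss="soft_l1",f_scale=.001); print("  centre x,y",f.x.round(4),"rms",np.sqrt(np.mean(f.fun**2)).round(4))
            e=t[k&(rr>.025)]; print("  t range",np.percentile(t[(t>.05)&(rr<.034)&(rr>.026)&(t<t0+.1)],[1,5,50,95,99]).round(4),"expect rim",t0.round(4))
E
python3 look.py a
```

```text
[ 39.9   6.5 -27.7  28.4 -42.7 -68.7] [ 0.7 -0.8 -6. ]
rot left/.15 [ 0.006 -0.002  0.008]
tcp along axis 0.242 off x,y 0.0016 -0.003
side cup 357
  centre x,y [ 0.0028 -0.0026] rms 0.0022
  t range [0.059  0.0625 0.1969 0.2512 0.2572] expect rim 0.1605
top cup 156
  centre x,y [ 0.001  -0.0028] rms 0.0018
  t range [0.0599 0.064  0.2003 0.2312 0.2322] expect rim 0.1605
```

play_rows(
  commands="-0.033 0.103 -0.024 0 0 0;0.139 -0.024 -0.302 0 0 0;0.139 -0.024 -0.302 0 0 0;0.139 -0.024 -0.302 0 0 0;0.139 -0.024 -0.302 0 0 0;0.07 -0.012 -0.151 0 0 0;0 0 0 0 0 0;0 0 0 0 0 0",
)

```text
time_s: 9.6
tcp_pos: [0.5847, 0.1614, 0.2276]
ee_rot: [[-0.171, -0.893, 0.415], [-0.985, 0.154, -0.074], [0.002, -0.422, -0.907]]
wrist_force: [0.2, 0.2, -6.0]
gripper_width: 0.456
gripper_force: 30.0
```

```bash
python3 look.py b
```

```text
[ 37.9  10.1 -30.6  31.9 -36.3 -71.6] [ 0.2  0.2 -6. ]
rot left/.15 [ 0.014 -0.009  0.008]
tcp along axis 0.1962 off x,y -0.0004 -0.0003
side cup 356
  centre x,y [ 0.0007 -0.0001] rms 0.0028
  t range [0.0586 0.0642 0.1501 0.1983 0.2119] expect rim 0.1147
top cup 143
  centre x,y [-0.0013 -0.0005] rms 0.0028
  t range [0.0587 0.0636 0.1508 0.1848 0.1857] expect rim 0.1147
```

play_rows(
  commands="0.07 -0.012 -0.151 0 0 0;0.07 -0.012 -0.151 0 0 0;0.035 -0.006 -0.075 0 0 0;0 0 0 0 0 0;0 0 0 0 0 0",
)

```text
time_s: 10.2
tcp_pos: [0.5897, 0.1605, 0.2161]
ee_rot: [[-0.171, -0.894, 0.415], [-0.985, 0.154, -0.074], [0.002, -0.421, -0.907]]
wrist_force: [0.5, 0.2, -6.8]
gripper_width: 0.453
gripper_force: 30.0
```

play_rows(
  commands="0.07 -0.012 -0.151 0 0 0;0.07 -0.012 -0.151 0 0 0;0.07 -0.012 -0.151 0 0 0;0.07 -0.012 -0.151 0 0 0;0 0 0 0 0 0;0 0 0 0 0 0",
)

```text
time_s: 10.8
tcp_pos: [0.5981, 0.159, 0.1979]
ee_rot: [[-0.171, -0.894, 0.415], [-0.985, 0.154, -0.074], [0.003, -0.421, -0.907]]
wrist_force: [0.3, 0.3, -6.2]
gripper_width: 0.454
gripper_force: 30.0
```

play_rows(
  commands="0.056 -0.01 -0.121 0 0 0;0.056 -0.01 -0.121 0 0 0;0.056 -0.01 -0.121 0 0 0;0.028 -0.005 -0.06 0 0 0;0 0 0 0 0 0;0 0 0 0 0 0",
)

```text
time_s: 11.4
tcp_pos: [0.6038, 0.1581, 0.1868]
ee_rot: [[-0.171, -0.893, 0.416], [-0.985, 0.154, -0.074], [0.002, -0.423, -0.906]]
wrist_force: [-7.3, 1.6, 1.8]
gripper_width: 0.454
gripper_force: 30.0
```

play_rows(
  commands="0.028 -0.005 -0.06 0 0 0;0.028 -0.005 -0.06 0 0 0;0.028 -0.005 -0.06 0 0 0;0 0 0 0 0 0;0 0 0 0 0 0",
)

```text
time_s: 11.9
tcp_pos: [0.6062, 0.1577, 0.1816]
ee_rot: [[-0.171, -0.893, 0.417], [-0.985, 0.154, -0.074], [0.002, -0.423, -0.906]]
wrist_force: [-10.8, -0.0, 3.6]
gripper_width: 0.454
gripper_force: 30.0
```

```bash
python3 look.py c
```

```text
[ 34.9  14.4 -33.7  38.1 -29.  -76.3] [-10.8  -0.    3.6]
rot left/.15 [0.012 0.002 0.005]
tcp along axis 0.1452 off x,y -0.0001 -0.0003
side cup 335
  centre x,y [0.0009 0.    ] rms 0.0026
  t range [0.0505 0.0544 0.1037 0.1473 0.1614] expect rim 0.0637
top cup 125
  centre x,y [-0.0012 -0.0005] rms 0.0031
  t range [0.0531 0.0681 0.1074 0.135  0.1528] expect rim 0.0637
```

play_rows(
  commands="0.028 -0.005 -0.06 0 0 0;0 0 0 0 0 0;0 0 0 0 0 0",
)

```text
time_s: 12.3
tcp_pos: [0.607, 0.1576, 0.1802]
ee_rot: [[-0.171, -0.893, 0.417], [-0.985, 0.154, -0.074], [0.002, -0.423, -0.906]]
wrist_force: [-11.2, 2.0, 5.5]
gripper_width: 0.449
gripper_force: 30.0
```

play_rows(
  commands="0.028 -0.005 -0.06 0 0 0;0 0 0 0 0 0;0 0 0 0 0 0",
)

```text
time_s: 12.6
tcp_pos: [0.6077, 0.1575, 0.1802]
ee_rot: [[-0.171, -0.892, 0.419], [-0.985, 0.154, -0.074], [0.001, -0.425, -0.905]]
wrist_force: [-18.4, 1.3, 14.0]
gripper_width: 0.457
gripper_force: 30.0
```

play_rows(
  commands="0.014 -0.0025 -0.03 0 0 0;0 0 0 0 0 0;0 0 0 0 0 0",
)

```text
time_s: 12.9
tcp_pos: [0.6079, 0.1576, 0.1802]
ee_rot: [[-0.17, -0.892, 0.42], [-0.985, 0.154, -0.073], [0.001, -0.426, -0.905]]
wrist_force: [-24.5, 3.1, 18.7]
gripper_width: 0.453
gripper_force: 30.1
```

play_rows(
  commands="-0.035 0.006 0.075 0 0 0;0 0 0 0 0 0;0 0 0 0 0 0",
)

```text
time_s: 13.2
tcp_pos: [0.6075, 0.1577, 0.1802]
ee_rot: [[-0.171, -0.892, 0.418], [-0.985, 0.154, -0.074], [0.001, -0.424, -0.906]]
wrist_force: [-11.9, 0.7, 8.7]
gripper_width: 0.454
gripper_force: 30.0
```

play_rows(
  commands="0 0 0 0 0 0;0 0 0 0 0 0;0 0 0 0 0 0;0 0 0 0 0 0;0 0 0 0 0 0;0 0 0 0 0 0",
  grip=75,
)

```text
time_s: 13.8
tcp_pos: [0.6078, 0.1574, 0.1779]
ee_rot: [[-0.171, -0.893, 0.415], [-0.985, 0.154, -0.074], [0.002, -0.422, -0.907]]
wrist_force: [-0.7, 0.1, -0.7]
gripper_width: 0.843
gripper_force: 0.0
```

play_rows(
  commands="-0.139 0.024 0.302 0 0 0;-0.139 0.024 0.302 0 0 0;-0.139 0.024 0.302 0 0 0;-0.139 0.024 0.302 0 0 0;-0.139 0.024 0.302 0 0 0;-0.139 0.024 0.302 0 0 0;-0.139 0.024 0.302 0 0 0;-0.139 0.024 0.302 0 0 0;0 0 0 0 0 0;0 0 0 0 0 0",
)

```text
time_s: 14.8
tcp_pos: [0.574, 0.1632, 0.2504]
ee_rot: [[-0.171, -0.894, 0.415], [-0.985, 0.154, -0.074], [0.002, -0.422, -0.907]]
wrist_force: [0.6, -0.5, 0.4]
gripper_width: 0.862
gripper_force: 0.0
```

```bash
python3 - <<'E'
from m import *
s=r.sense(); T=s["tcp_pos"]; E=s["ee_rot"]; print(s["joints"].round(1))
i=cams.camera_info("wrist"); C=-np.array(i["R"]).T@i["t"]; print("cam in tool",(E.T@(C-T)).round(3),"optical axis in tool",(E.T@np.array(i["R"])[2]).round(3))
for n in("side","top","wrist"):
    i=cams.camera_info(n)
    p,d=cams.capture(n); X=cloud(d,i)
    if n!="wrist": big=p; 
    X=X.reshape(-1,3); w=X-b; t=w@u; qx,qy=w@x,w@y; rr=np.hypot(qx,qy)
    k=(rr<.017)&(t>.15)&(t<.21); print(n,"top t",np.percentile(t[k],[5,50,95]).round(4) if k.sum() else None,"exp .188")
    for g in(1,-1):
        k=(abs(qx)<.016)&(qy*g>.045)&(qy*g<.09)&(t>.1)&(t<.175); 
        if k.sum()>5: print("  arm",g,k.sum(),"r",(qy[k]*g).mean().round(4),"z",(t[k].mean()-.062).round(4),"x",qx[k].mean().round(4))
    if n=="side": cv2.imwrite("pics/s4.png",cv2.resize(p[60:260,220:420],None,fx=3,fy=3))
E
```

```text
[ 39.2   8.1 -29.1  29.9 -39.9 -70.1]
cam in tool [ 0.072  0.001 -0.161] optical axis in tool [-0.264 -0.     0.965]
side top t [0.1632 0.189  0.1924] exp .188
  arm 1 31 r 0.0686 z 0.0828 x 0.0053
  arm -1 61 r 0.0668 z 0.075 x 0.0006
top top t [0.1848 0.1888 0.1914] exp .188
  arm -1 94 r 0.063 z 0.0758 x -0.001
wrist top t [0.1868 0.1888 0.19  ] exp .188
  arm 1 315 r 0.0651 z 0.0778 x -0.0025
  arm -1 1108 r 0.064 z 0.0765 x -0.0025
```

View pics/s4.png

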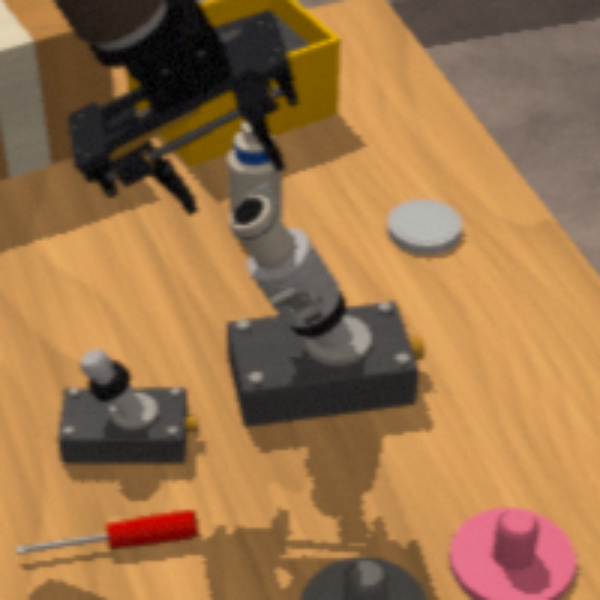

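play_rows(
  commands="0 0 0.2 0.083 0.478 0;0 0 0.2 0.083 0.478 0;0 0 0.2 0.083 0.478 0;0 0 0.2 0.083 0.478 0;0 0 0.2 0.083 0.478 0;0 0 0 0.083 0.478 0;0 0 0 0 0 0;0 0 0 0 0 0",
  grip=0,
)

```text
time_s: 15.75
tcp_pos: [0.5742, 0.1627, 0.2791]
ee_rot: [[-0.171, -0.985, -0.003], [-0.985, 0.171, -0.003], [0.003, 0.002, -1.0]]
wrist_force: [-0.3, 0.0, 0.1]
gripper_width: 0.219
gripper_force: 0.0
```

```bash
cat > path.py <<'E'
from m import *
import sys
g=int(sys.argv[1]); hw=.010; e=.003; X0=-.006
O=b+u*.062
def tcp(rr,z): return O+x*X0+y*g*rr+u*(z+e)
def W(th,s,inner):
    a=np.radians(th); P=np.array([.0284,.024])+s*np.array([np.cos(a),np.sin(a)])+.0035*np.array([-np.sin(a),np.cos(a)])
    return P+[hw if inner else -hw,0]
pts=[("above",(.043,.135)),("in",(.043,.079))]
pts+=[(f"{t}",W(t,s,0)) for t,s in((50,.065),(40,.066),(30,.067),(20,.068),(10,.069),(2,.07))]
pts+=[(f"{t}",W(t,s,1)) for t,s in((-8,.05),(-16,.051),(-24,.052),(-32,.053),(-40,.054),(-45,.055),(-50,.056))]
s=r.sense(); prev=s["tcp_pos"]; print(prev,s["joints"].round(1),"z axis",s["ee_rot"][:,2].round(3),"width",s["gripper_width"])
for n,q in pts:
    P=tcp(*q); print(n,np.round(np.array(q)*1000,1),P.round(4),"d",((P-prev)/.03).round(3)); prev=P
E
python3 path.py -1
```

```text
[0.57421816 0.16265343 0.27908178] [ 31.4  17.5   1.8   0.1 -74.5 -41.3] z axis [-0.003 -0.003 -1.   ] width 0.2190286081031466
above [ 43. 135.] [0.5708 0.1204 0.2287] d [-0.113 -1.407 -1.679]
in [43. 79.] [0.5941 0.1164 0.178 ] d [ 0.777 -0.134 -1.692]
50 [57.5 76. ] [0.5929 0.1019 0.1753] d [-0.041 -0.483 -0.089]
40 [66.7 69.1] [0.5942 0.0923 0.169 ] d [ 0.044 -0.319 -0.21 ]
30 [74.7 60.5] [0.5964 0.0839 0.1612] d [ 0.074 -0.282 -0.259]
20 [81.1 50.5] [0.5995 0.0768 0.1522] d [ 0.102 -0.235 -0.302]
10 [85.7 39.4] [0.6034 0.0714 0.1421] d [ 0.128 -0.179 -0.336]
2 [88.2 29.9] [0.6069 0.0683 0.1335] d [ 0.118 -0.105 -0.287]
-8 [88.4 20.5] [0.6108 0.0675 0.125 ] d [ 0.13  -0.028 -0.285]
-16 [88.4 13.3] [0.6138 0.067  0.1184] d [ 0.1   -0.017 -0.218]
-24 [87.3  6. ] [0.617  0.0675 0.1118] d [ 0.107  0.017 -0.219]
-32 [85.2 -1.1] [0.6203 0.0691 0.1054] d [ 0.112  0.053 -0.216]
-40 [82. -8.] [0.6238 0.0717 0.0991] d [ 0.114  0.088 -0.209]
-45 [ 79.8 -12.4] [0.626  0.0736 0.0951] d [ 0.074  0.063 -0.133]
-50 [ 77.1 -16.6] [0.6282 0.0759 0.0913] d [ 0.074  0.078 -0.128]
```

play_rows(
  commands="0 -0.7 0 0 0 0;-0.113 -0.707 -0.4 0 0 0;0 0 -0.7 0 0 0;0 0 -0.579 0 0 0;0.13 -0.022 -0.282 0 0 0;0.13 -0.022 -0.282 0 0 0;0.13 -0.022 -0.282 0 0 0;0.13 -0.022 -0.282 0 0 0;0.13 -0.022 -0.282 0 0 0;0.13 -0.022 -0.282 0 0 0;0 0 0 0 0 0;0 0 0 0 0 0",
)

```text
time_s: 16.95
tcp_pos: [0.5943, 0.1168, 0.1789]
ee_rot: [[-0.17, -0.985, -0.002], [-0.985, 0.17, -0.002], [0.003, 0.002, -1.0]]
wrist_force: [0.8, 0.9, 0.4]
gripper_width: 0.005
gripper_force: 0.0
```

play_rows(
  commands="-0.02 -0.24 -0.045 0 0 0;-0.02 -0.24 -0.045 0 0 0;0.022 -0.16 -0.105 0 0 0;0.022 -0.16 -0.105 0 0 0;0.037 -0.141 -0.13 0 0 0;0.037 -0.141 -0.13 0 0 0;0.05 -0.117 -0.15 0 0 0;0.05 -0.117 -0.15 0 0 0;0 0 0 0 0 0",
)

```text
time_s: 17.85
tcp_pos: [0.5991, 0.0767, 0.1523]
ee_rot: [[-0.171, -0.985, -0.004], [-0.985, 0.171, -0.003], [0.003, 0.003, -1.0]]
wrist_force: [-0.1, 1.0, 0.5]
gripper_width: 0.005
gripper_force: 0.2
```

```bash
cat > chk.py <<'E'
from m import *
import sys
s=r.sense(); w=s["tcp_pos"]-b-u*.062; print("tcp in coupling x,y,z",(w@x).round(4),(w@y).round(4),(w@u).round(4),s["joints"].round(1))
for n in("side","top"):
    i=cams.camera_info(n); p,d=cams.capture(n); X=cloud(d,i).reshape(-1,3); w=X-b-u*.062; t=w@u; qx,qy=w@x,w@y
    k=(np.hypot(qx,qy)<.017)&(t>.1)&(t<.135); print(n,"top",k.sum(),np.median(t[k]).round(4) if k.sum() else "")
    cv2.imwrite(f"pics/{sys.argv[1]}_{n}.png",cv2.resize(p[60:260,220:420] if n=="side" else p[90:240,190:340],None,fx=3,fy=3))
    for g in(1,-1):
        k=(abs(qx)<.012)&(qy*g>.04)&(qy*g<.1)&(t>-.045)&(t<.1)&(X[:,2]>.06)
        print("  side y",g,k.sum(),"r",np.percentile(qy[k]*g,[10,50,90]).round(3) if k.sum() else"","z",np.percentile(t[k],[10,50,90]).round(3) if k.sum() else "")
E
python3 chk.py d
```

```text
tcp in coupling x,y,z -0.0063 -0.0813 0.0538 [ 22.7  23.4  -8.1   0.1 -58.7 -32.6]
side top 42 0.1274
  side y 1 25 r [0.065 0.07  0.074] z [0.079 0.086 0.088]
  side y -1 123 r [0.084 0.091 0.096] z [0.047 0.067 0.092]
top top 140 0.127
  side y 1 0 r  z 
  side y -1 1 r [0.095 0.095 0.095] z [0.049 0.049 0.049]
```

play_rows(
  commands="0.064 -0.09 -0.168 0 0 0;0.064 -0.09 -0.168 0 0 0;0.059 -0.052 -0.144 0 0 0;0.059 -0.052 -0.144 0 0 0;0.065 -0.014 -0.143 0 0 0;0.065 -0.014 -0.143 0 0 0;0.05 -0.008 -0.109 0 0 0;0.05 -0.008 -0.109 0 0 0;0 0 0 0 0 0",
)

```text
time_s: 18.85
tcp_pos: [0.6137, 0.0676, 0.1189]
ee_rot: [[-0.17, -0.985, -0.003], [-0.985, 0.17, -0.002], [0.002, 0.002, -1.0]]
wrist_force: [-0.1, 0.0, 1.8]
gripper_width: 0.004
gripper_force: 0.6
```

play_rows(
  commands="0.054 0.008 -0.11 0 0 0;0.054 0.008 -0.11 0 0 0;0.056 0.027 -0.108 0 0 0;0.056 0.027 -0.108 0 0 0;0.057 0.044 -0.105 0 0 0;0.057 0.044 -0.105 0 0 0;0 0 0 0 0 0",
)

```text
time_s: 19.55
tcp_pos: [0.6238, 0.0723, 0.0994]
ee_rot: [[-0.17, -0.985, -0.003], [-0.985, 0.17, -0.002], [0.003, 0.002, -1.0]]
wrist_force: [-0.8, 0.1, 1.5]
gripper_width: 0.006
gripper_force: 0.6
```

```bash
python3 chk.py e
```

```text
tcp in coupling x,y,z -0.0059 -0.0814 -0.0047 [ 21.4  28.5  -8.1   0.1 -53.6 -31.2]
side top 89 0.1274
  side y 1 28 r [0.064 0.071 0.074] z [0.077 0.084 0.088]
  side y -1 177 r [0.06  0.087 0.093] z [-0.02   0.016  0.093]
top top 157 0.1263
  side y 1 0 r  z 
  side y -1 99 r [0.048 0.074 0.092] z [0.083 0.091 0.094]
```

View pics/e_side.png

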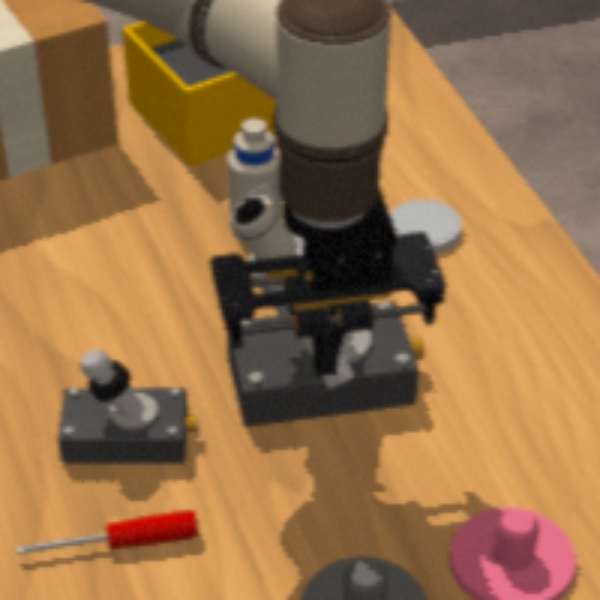

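Arm b is swinging down under the fingers (about px 345,370), with no jamming. Continue to the stop, watching the force.

play_rows(
  commands="0.037 0.031 -0.066 0 0 0;0.037 0.031 -0.066 0 0 0;0.037 0.039 -0.064 0 0 0;0 0 0 0 0 0;0 0 0 0 0 0",
)

```text
time_s: 20.15
tcp_pos: [0.6269, 0.075, 0.0947]
ee_rot: [[-0.17, -0.985, -0.003], [-0.985, 0.17, -0.003], [0.003, 0.002, -1.0]]
wrist_force: [-3.1, -1.8, 4.4]
gripper_width: 0.004
gripper_force: 2.5
```

play_rows(
  commands="0.037 0.039 -0.064 0 0 0;0.018 0.02 -0.032 0 0 0;0 0 0 0 0 0;0 0 0 0 0 0",
)

```text
time_s: 20.55
tcp_pos: [0.6276, 0.0755, 0.0936]
ee_rot: [[-0.17, -0.985, -0.004], [-0.985, 0.17, -0.005], [0.005, 0.003, -1.0]]
wrist_force: [-7.7, -4.7, 12.9]
gripper_width: 0.003
gripper_force: 6.8
```

play_rows(
  commands="0.018 0.02 -0.032 0 0 0;0.018 0.02 -0.032 0 0 0;0 0 0 0 0 0;0 0 0 0 0 0",
)

```text
time_s: 20.95
tcp_pos: [0.6281, 0.076, 0.0929]
ee_rot: [[-0.17, -0.985, -0.005], [-0.985, 0.17, -0.006], [0.007, 0.004, -1.0]]
wrist_force: [-9.4, -6.1, 18.7]
gripper_width: 0.003
gripper_force: 9.6
```

play_rows(
  commands="-0.09 -0.11 0.16 0 0 0;-0.1 -0.2 0.3 0 0 0;0 0 0.9 0 0 0;0 0 0.9 0 0 0;0 0 0.9 0 0 0;0 0 0.9 0 0 0;0 0 0.9 0 0 0;0 0 0.9 0 0 0;0 0 0.9 0 0 0;0 0 0.3 0 0 1;0 0 0 0 0 1;0 0 0 0 0 1;0 0 0 0 0 1;0 0 0 0 0 1;0 0 0 0 0 1;0 0 0 0 0 1;0 0 0 0 0 1;0 0 0 0 0 1;0 0 0 0 0 1;0 0 0 0 0 1",
)

```text
time_s: 22.95
tcp_pos: [0.6244, 0.0691, 0.3008]
ee_rot: [[0.996, -0.086, 0.002], [-0.086, -0.996, -0.001], [0.002, 0.001, -1.0]]
wrist_force: [-0.5, 0.7, 0.7]
gripper_width: 0.007
gripper_force: 0.0
```

play_rows(
  commands="0 0.65 0 0 0 1;0 0.65 0 0 0 1;0 0.65 0 0 0 1;0 0.65 0 0 0 1;0 0.65 0 0 0 1;0 0.65 0 0 0 1;0 0.5 0 0 0 1;0 0.25 0 0 0 1;0 0 0 0 0 1;0 0 0 0 0 0.94;0 0 0 0 0 0;0 0 0 0 0 0",
)

```text
time_s: 24.15
tcp_pos: [0.6243, 0.2086, 0.3009]
ee_rot: [[0.174, 0.985, 0.002], [0.985, -0.174, 0.002], [0.002, 0.001, -1.0]]
wrist_force: [-0.5, -0.1, -0.4]
gripper_width: 0.007
gripper_force: 0.0
```

```bash
python3 path.py 1; python3 chk.py f; python3 - <<'E'
from m import *
# b arm inclination from wrist and fixed views
for n in("side","wrist","top"):
    i=cams.camera_info(n); p,d=cams.capture(n); X=cloud(d,i).reshape(-1,3); w=X-b-u*.062; t=w@u; qx,qy=w@x,w@y
    if n=="wrist": cv2.imwrite("pics/w5.png",p)
    k=(abs(qx)<.012)&(qy<-.042)&(qy>-.1)&(t>-.045)&(t<.03)&(X[:,2]>.056)
    if k.sum()>15:
        l=cv2.fitLine(np.column_stack([-qy[k],t[k]]).astype(np.float32),cv2.DIST_HUBER,0,.01,.01).ravel(); print(n,k.sum(),"angle",np.degrees(np.arctan(l[1]/l[0])).round(1),"through",l[2:].round(4),"rmax",(-qy[k]).max())
E
```

```text
[0.62428769 0.20855799 0.30091903] [ 32.5  23.2  13.3  -0.  -80.  137.5] z axis [ 0.002  0.002 -1.   ] width 0.007101194548377987
above [ 43. 135.] [0.5855 0.2052 0.2287] d [-1.294 -0.113 -2.406]
in [43. 79.] [0.6088 0.2012 0.178 ] d [ 0.777 -0.134 -1.692]
50 [57.5 76. ] [0.6125 0.2152 0.1753] d [ 0.123  0.469 -0.089]
40 [66.7 69.1] [0.6169 0.2238 0.169 ] d [ 0.149  0.286 -0.21 ]
30 [74.7 60.5] [0.6219 0.231  0.1612] d [ 0.164  0.241 -0.259]
20 [81.1 50.5] [0.6271 0.2367 0.1522] d [ 0.175  0.187 -0.302]
10 [85.7 39.4] [0.6325 0.2404 0.1421] d [ 0.181  0.126 -0.336]
2 [88.2 29.9] [0.6369 0.2422 0.1335] d [ 0.146  0.059 -0.287]
-8 [88.4 20.5] [0.6409 0.2417 0.125 ] d [ 0.132 -0.017 -0.285]
-16 [88.4 13.3] [0.6439 0.2412 0.1184] d [ 0.1   -0.018 -0.218]
-24 [87.3  6. ] [0.6467 0.2396 0.1119] d [ 0.095 -0.052 -0.219]
-32 [85.2 -1.1] [0.6493 0.237  0.1054] d [ 0.087 -0.087 -0.216]
-40 [82. -8.] [0.6517 0.2333 0.0991] d [ 0.078 -0.121 -0.209]
-45 [ 79.8 -12.4] [0.6531 0.2308 0.0951] d [ 0.048 -0.084 -0.133]
-50 [ 77.1 -16.6] [0.6544 0.2279 0.0913] d [ 0.044 -0.098 -0.128]
tcp in coupling x,y,z 0.0587 0.0529 0.1875 [ 32.5  23.2  13.3  -0.  -80.  137.5]
side top 103 0.1265
  side y 1 27 r [0.066 0.071 0.076] z [0.073 0.083 0.086]
  side y -1 160 r [0.046 0.066 0.08 ] z [-0.025 -0.01   0.009]
top top 162 0.1263
  side y 1 142 r [0.045 0.062 0.073] z [0.05  0.072 0.086]
  side y -1 131 r [0.044 0.064 0.08 ] z [-0.024 -0.01   0.011]
side 157 angle -45.7 through [ 0.0652 -0.0094] rmax 0.08558525413486817
top 127 angle -46.3 through [ 0.064  -0.0091] rmax 0.08345363794178244
```

View pics/f_side.png

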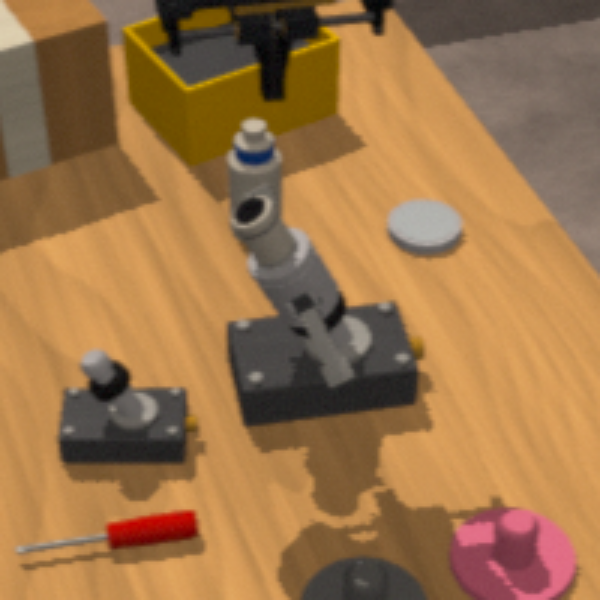

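play_rows(
  commands="-0.647 -0.056 -0.2 0 0 0;-0.647 -0.057 -0.7 0 0 0;0 0 -0.8 0 0 0;0 0 -0.706 0 0 0;0.13 -0.022 -0.282 0 0 0;0.13 -0.022 -0.282 0 0 0;0.13 -0.022 -0.282 0 0 0;0.13 -0.022 -0.282 0 0 0;0.13 -0.022 -0.282 0 0 0;0.13 -0.022 -0.282 0 0 0;0 0 0 0 0 0;0 0 0 0 0 0",
)

```text
time_s: 25.6
tcp_pos: [0.6089, 0.2011, 0.1781]
ee_rot: [[0.171, 0.985, 0.002], [0.985, -0.171, 0.002], [0.002, 0.001, -1.0]]
wrist_force: [0.3, -0.4, -0.6]
gripper_width: 0.006
gripper_force: 0.0
```

play_rows(
  commands="0.061 0.235 -0.045 0 0 0;0.061 0.235 -0.045 0 0 0;0.075 0.143 -0.105 0 0 0;0.075 0.143 -0.105 0 0 0;0.082 0.12 -0.13 0 0 0;0.082 0.12 -0.13 0 0 0;0.087 0.094 -0.151 0 0 0;0.087 0.094 -0.151 0 0 0;0 0 0 0 0 0",
)

```text
time_s: 26.5
tcp_pos: [0.6271, 0.2371, 0.1513]
ee_rot: [[0.171, 0.985, 0.001], [0.985, -0.171, 0.002], [0.002, 0.001, -1.0]]
wrist_force: [-1.1, -1.3, -0.2]
gripper_width: 0.005
gripper_force: 0.3
```

play_rows(
  commands="0.09 0.063 -0.168 0 0 0;0.09 0.063 -0.168 0 0 0;0.073 0.03 -0.144 0 0 0;0.073 0.03 -0.144 0 0 0;0.066 -0.008 -0.143 0 0 0;0.066 -0.008 -0.143 0 0 0;0.05 -0.009 -0.109 0 0 0;0.05 -0.009 -0.109 0 0 0;0 0 0 0 0 0",
)

```text
time_s: 27.4
tcp_pos: [0.6438, 0.2411, 0.1181]
ee_rot: [[0.171, 0.985, 0.001], [0.985, -0.171, 0.002], [0.002, 0.001, -1.0]]
wrist_force: [-1.0, 0.1, 0.3]
gripper_width: 0.006
gripper_force: 0.5
```

play_rows(
  commands="0.048 -0.026 -0.11 0 0 0;0.048 -0.026 -0.11 0 0 0;0.044 -0.043 -0.108 0 0 0;0.044 -0.043 -0.108 0 0 0;0.039 -0.06 -0.105 0 0 0;0.039 -0.06 -0.105 0 0 0;0 0 0 0 0 0;0 0 0 0 0 0",
)

```text
time_s: 28.2
tcp_pos: [0.6517, 0.2335, 0.0989]
ee_rot: [[0.171, 0.985, 0.002], [0.985, -0.171, 0.002], [0.002, 0.001, -1.0]]
wrist_force: [-0.5, -0.4, 0.8]
gripper_width: 0.006
gripper_force: 0.3
```

play_rows(
  commands="0.024 -0.042 -0.066 0 0 0;0.024 -0.042 -0.066 0 0 0;0.022 -0.049 -0.064 0 0 0;0 0 0 0 0 0;0 0 0 0 0 0",
)

```text
time_s: 28.7
tcp_pos: [0.6538, 0.2306, 0.0947]
ee_rot: [[0.17, 0.985, 0.003], [0.985, -0.17, 0.003], [0.004, 0.003, -1.0]]
wrist_force: [-3.7, 3.0, 6.7]
gripper_width: 0.007
gripper_force: 3.3
```

play_rows(
  commands="0.022 -0.049 -0.064 0 0 0;0.011 -0.025 -0.032 0 0 0;0 0 0 0 0 0;0 0 0 0 0 0",
)

```text
time_s: 29.1
tcp_pos: [0.6548, 0.2297, 0.0938]
ee_rot: [[0.169, 0.986, 0.005], [0.986, -0.169, 0.005], [0.006, 0.004, -1.0]]
wrist_force: [-8.4, 5.3, 12.3]
gripper_width: 0.008
gripper_force: 6.7
```

play_rows(
  commands="0.011 -0.025 -0.032 0 0 0;0.011 -0.025 -0.032 0 0 0;0 0 0 0 0 0;0 0 0 0 0 0",
)

```text
time_s: 29.5
tcp_pos: [0.6555, 0.229, 0.0933]
ee_rot: [[0.169, 0.986, 0.006], [0.986, -0.169, 0.006], [0.007, 0.005, -1.0]]
wrist_force: [-10.2, 6.9, 17.5]
gripper_width: 0.003
gripper_force: 8.8
```

play_rows(
  commands="-0.06 0.13 0.18 0 0 0;-0.05 0.2 0.3 0 0 0;0 0 0.9 0 0 0;0 0 0.9 0 0 0;0 0 0.9 0 0 0;0 0 0.9 0 0 0;0 0 0.9 0 0 0;0 0 0.9 0 0 0;0 0 0.9 0 0 0;-0.8 0 0.4 0 0 0;-0.8 0 0 0 0 0;-0.8 0 0 0 0 0;-0.8 0 0 0 0 0;0 0 0 0 0 0;0 0 0 0 0 0",
)

```text
time_s: 31.0
tcp_pos: [0.5561, 0.2357, 0.3041]
ee_rot: [[0.171, 0.985, 0.002], [0.985, -0.171, 0.002], [0.002, 0.002, -1.0]]
wrist_force: [0.4, 0.4, -0.2]
gripper_width: 0.004
gripper_force: 0.0
```

```bash
python3 chk.py g; python3 - <<'E'
from m import *
for n in("side","top","wrist"):
    i=cams.camera_info(n); p,d=cams.capture(n); X=cloud(d,i).reshape(-1,3); w=X-b-u*.062; t=w@u; qx,qy=w@x,w@y
    if n=="side": cv2.imwrite("pics/s9.png",p)
    for g in(1,-1):
        k=(abs(qx)<.012)&(qy*g>.042)&(qy*g<.1)&(t>-.045)&(t<.03)&(X[:,2]>.056)
        if k.sum()>15:
            l=cv2.fitLine(np.column_stack([g*qy[k],t[k]]).astype(np.float32),cv2.DIST_HUBER,0,.01,.01).ravel(); print(n,g,k.sum(),"angle",np.degrees(np.arctan(l[1]/l[0])).round(1),l[2:].round(4))
E
```

```text
tcp in coupling x,y,z -0.0051 0.0681 0.2207 [ 38.3  17.4   5.3  -0.  -77.7 131.9]
side top 100 0.1266
  side y 1 0 r  z 
  side y -1 168 r [0.045 0.064 0.081] z [-0.025 -0.008  0.012]
top top 162 0.1268
  side y 1 88 r [0.047 0.067 0.08 ] z [-0.022 -0.01   0.009]
  side y -1 130 r [0.045 0.066 0.08 ] z [-0.025 -0.01   0.012]
side -1 162 angle -46.4 [ 0.0668 -0.0104]
top 1 87 angle -44.9 [ 0.0657 -0.0082]
top -1 125 angle -46.2 [ 0.0647 -0.0096]
wrist 1 702 angle -44.9 [ 0.0573 -0.0002]
```

View pics/s9.png

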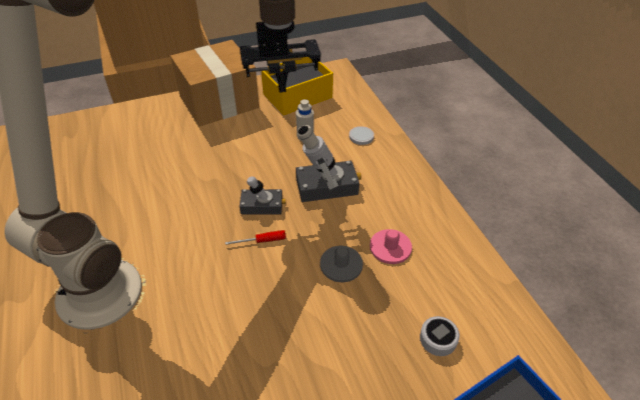

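```bash
python3 -c "
from station import r
print(r.finish_job())"
```

```text
the job is handed in; nothing more can be done
None
```

The job is handed in at about 31 s: the transmitter is fully home on the leaning adaptor and both cam arms measure about 45° down. In the last picture the holder is still standing and the other things look undisturbed; no verdict came back.

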